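# Shut off the marked gas line to the microscope incubator

### The arm

A 6-joint arm with a two-finger parallel gripper is mounted at the origin on the work surface. World frame = base frame: x ahead of the robot, y to its left, z up, the work surface at z = 0. Lengths are in m, angles in rad, forces in N, time in s.
With the tool pointing down it reaches from about 0.35 to 0.875 m from the base axis. Payload 4.2 kg.
Tool frame: the origin (TCP) lies midway between the tips of the shut fingers; the grasp point (between the pads) lies bot.hold_point_z behind it (bot.hold_point_z is the distance from the TCP to the grasp point, in m); z points along the fingers, y is the line along which they close (so a half turn about z gives the same grasp; the last joint's range is limited). The gripper opens to 87 mm and grips with 3 to 60 N. Pads are 19 mm wide; open, the fingers measure 117 mm over their backs; the gripper's body (75 mm by 190 mm) begins 51 mm behind the grasp point.
Start: joints at [-0.947, 0.385, 0.008, 0, -1.194, -0.259], TCP at [0.223, -0.584, 0.223] pointing down, gripper open.
Joint ranges: [-3.14, 3.14], [-1.21, 2.06], [-1.07, 1.41], [-3.16, 2.05], [-2.99, -0.16], [-3.1, 3.1]. Speed limits (rad/s): [2.79, 2.79, 3.14, 3.14, 3.14, 3.14].

### API

Orientations are given as a unit quaternion [w, x, y, z].
In Python, from cell import bot, viewer, sign_off gives the robot as it stands.
- The arm moves only by the tool arm_command, never from a script. Its argument "commands" is a list of rows, each an object of numbers: "x", "y", "z": the shift along the tool's x, y, z in cm; "ax", "ay", "az": the turn, a rotation vector about the tool's x, y, z in rad; "gripper": the finger opening in cm, from 0 to 8.7. A call has 1 to 10 rows; each row shifts and turns the commanded pose from where the row before left it, along the tool's axes as they then stand; what a row does not reach is not made up. A row lasts 1/12 s, in which the tool goes at most 41.7 mm and 7.16 degrees, less where a joint would pass 70% of its speed; a pose out of reach is approached as far as the arm can. A call is refused whole if a number of a shift passes 4.17 or a number of a turn 0.125, either way. A call with a gripper value outside its range is refused whole. The fingers move at their own pace and stop on an object; "squeeze" is the grip in N (left out, the last holds). Time passes only in rows, so rows that do not move let the fingers close. It gives the time, the measured TCP pose, the force, the opening and the grip force at its end, in the units of the state.
- bot.get_state(): the state, without advancing time (a new reading comes with each control period).
- viewer.read_camera(name): name is "side" or "top" or "wrist"; returns a dict with "color" (480x640x3 uint8, red, green, blue), "depth" (480x640 float32, m along the optical axis (not along the pixel's ray), 0 where there is no reading), "vfov" (degrees; the focal length in pixels is half the picture's height over the tangent of half this angle, whatever the lens; pixels are square), "cx", "cy" (the principal point, pixels), "k1" (the pictures are not rectified: a ray, as slopes to the right and down, at radius r is drawn at 1 + k1 r^2 times it, then the intrinsics apply), "R" (3x3) and "t" (3): a world point X has camera coordinates R X + t. Camera axes: x right, y down, z forward; pixel columns grow to the right and rows downward; lengths in m; the calibration is good to about 2 mm. A picture is of the moment at which its call begins.
- sign_off(): hands the job in; it is judged then, once.
The state is a dict: "time_s": time; "joints": joint angles; "joint_velocities": joint speeds; "joint_torque": joint torques, N m; "ee_pos": TCP position; "tcp_rot": TCP orientation; "wrist_force": force on the tool from outside, world axes, zero at the start; "ft_torque": the same for the moment, N m; "grip_width": opening from 0.0 (shut) to 1.0 (fully open); "finger_force": force on a finger pad.
Only numpy, scipy, OpenCV 4.12 (cv2) and the standard library are available. Lean on these libraries where they do the work, as an engineer would, in place of code of your own. Each camera call takes 0.05 s, during which the arm holds its last target. There are 200 camera calls.

### The job

The gas bottle on the red line is about to be changed. Slide the grey cover of the valve box all the way back to uncover the three valve handles, then push the red handle round until its valve is fully shut, with the handle square across its pipe. Push with the fingers and pinch nothing; leave the cover open so that the shut handle can be seen, and do not move the two blue handles, the culture flask, the brown bottle or the spray bottle.

Things in the scene. Friction and masses are not known exactly. Their poses are not given: they have to be found in the camera images.
- valve_box: White sheet-metal gas valve box screwed to the bench, 340 (x) x 336 (y) mm. Origin on the bench, 145 mm behind the outer front face (towards the robot), midway across; x points from front to back, y to its left, z up. Behind the front bay is a closed housing, top 88 mm up, over which the cover slides, then from x = 130 mm a blue hood 160 mm high. Front pipes stand out 45 mm, below 46 mm.
- bay_center (a point): Centre of the bay's floor, 6 mm above the bench; turned as the box. The open-topped bay holds the three valves and measures, inside, 125 mm (along the box's x) x 324 mm (y); its wall tops are 88 mm above the bench, and the rails that guide the cover, above the side walls, reach 102 mm.
- cover (a joint): How far the grey cover has slid back (m): 0 = shut, 0.13 = at its back stop; starts between 0 and 0.02. A plate 135 (x) x 320 (y) x 4 mm, top 94.5 mm above the bench; shut, it hides the bay. It slides along the box's +x against 2.5 N of friction, stays where it is left and cannot be lifted.
- cover_ridge (a point): Centre of the black ridge on the cover by which it is pushed: 20 mm (along the box's x) x 140 mm (y), top 109.5 mm above the bench (15 mm proud of the plate). Its front face is 10 mm in front of this point, the plate's front edge 17 mm. The point lies 102 mm above the bench and moves with the cover.
- red_handle (a joint): Turn of the red handle (rad): 0 = fully open, along its pipe and pointing to the front of the box; 1.571 = fully shut at its stop, square across the pipe and pointing along the box's +y (left). It grows clockwise seen from above; starts between 0 and 0.3. Friction 0.22 N m (about 5 N at the sleeve); it stays where it is left.
- red_pivot (a point): The red handle's upright turning axis, at mid-height of the handle (68 mm above the bench). The three valves stand in a row across the box, 90 mm apart, 59 mm in front of the box's origin; which one is red varies. Under the handle the brass valve body reaches 48 mm above the bench, its stem (15 mm across) 62 mm.
- red_grip (a point): Middle of the red plastic sleeve of the handle, 45 mm from the pivot, 68 mm above the bench; moves with the handle. The sleeve is 46 mm long (22 to 68 mm from the pivot), 14 mm wide, and stands from 63 to 75 mm above the bench.
- blue_a_handle (a joint): Turn of one blue handle (rad), same kind of valve and same sense; starts between 0 and 0.12 (open). Leave alone.
- blue_a_grip (a point): Middle of the sleeve of that blue handle, 45 mm from its pivot, 68 mm above the bench; sizes as the red one.
- blue_b_handle (a joint): Turn of the other blue handle (rad), same kind of valve and same sense; starts between 0 and 0.12 (open). Leave alone.
- blue_b_grip (a point): Middle of the sleeve of that blue handle, 45 mm from its pivot, 68 mm above the bench; sizes as the red one.
- flask_center (a point): Centre (17 mm up) of a clear culture flask lying flat beside the box, 115 x 80 x 34 mm, with a neck and blue cap reaching 93 mm from the centre along its +x. Loose, about 0.12 kg.
- reagent_center (a point): Centre (half-way up) of a brown glass reagent bottle standing on the bench beside the box, 56 mm across and 110 mm tall. Loose, about 0.22 kg.
- spray_center (a point): Centre of a white spray bottle standing on the bench near a rear corner of the box, 72 mm across and 220 mm tall. Loose, about 0.3 kg.

How it is judged:
By the outcome, as a careful person would: the job done as asked, in the order asked, and still so for the second after the job is handed in, with the robot touching nothing.
It also fails if it takes over 45 s, if anything falls off the work surface, if the arm or the gripper's body presses on something with over 40 N, if the wrist force passes 120 N, or if a joint passes its speed limit or range.

## Working session

There is one attempt and no reset: what is moved stays moved. The work goes in short steps, Python scripts to look and compute and a tool call to move; the robot and the scene stay as the last step left them, time stands still between calls to the robot, and variables do not carry over. Pictures are saved under pics/ and viewed, at most 10 in all, crops included, and the job is handed in when it is done.

Besides the shell and the picture viewer there is one more tool, called as name(argument=value, ...) on one line, values as JSON. arm_command: Moves the arm, as the interface text tells. Its arguments: {"type":"object","properties":{"commands":{"type":"array"},"squeeze":{"type":"number"}},"required":["commands"]}

```bash
mkdir -p pics; cat > h.py <<'E'
import numpy as np,cv2
from cell import bot,viewer
def cam(n):
    c=viewer.read_camera(n); h=c["color"].shape[0]
    c["f"]=h/2/np.tan(np.radians(c["vfov"])/2); return c
def ray(c,u,v):
    K=np.array([[c["f"],0,c["cx"]],[0,c["f"],c["cy"]],[0,0,1]])
    p=np.array([(u-c["cx"])/c["f"],(v-c["cy"])/c["f"]]); q=p.copy()
    for _ in range(20): q=p/(1+c["k1"]*(q@q))
    d=c["R"].T@np.array([q[0],q[1],1]); o=-c["R"].T@c["t"]; return o,d
def plane(c,u,v,z):
    o,d=ray(c,u,v); return o+d*(z-o[2])/d[2]
def save(c,n): cv2.imwrite("pics/"+n,cv2.cvtColor(c["color"],cv2.COLOR_RGB2BGR))
E
python3 - <<'E'
from h import *
import pickle
for n in("top","side"):
    c=cam(n);save(c,n+"0.png");pickle.dump(c,open(n+"0.pkl","wb"));print(n,c["f"],-c["R"].T@c["t"],c["k1"])
s=bot.get_state();print(s["ee_pos"],s["tcp_rot"],bot.hold_point_z)
E
```

```text
top 480.79594098914185 [0.508504   0.04149018 0.93219454] 0.01091994612573776
side 567.8505740493623 [0.04027874 0.75228269 0.90249089] -0.03902642002713939
[ 0.22280185 -0.58336479  0.22158408] [-2.22309377e-04 -1.81307558e-01  9.83425965e-01  9.44464994e-04] 0.0187
```

View pics/top0.png

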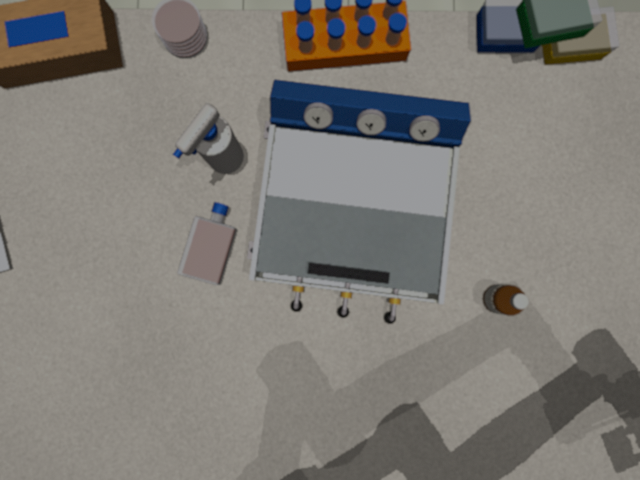

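View pics/side0.png

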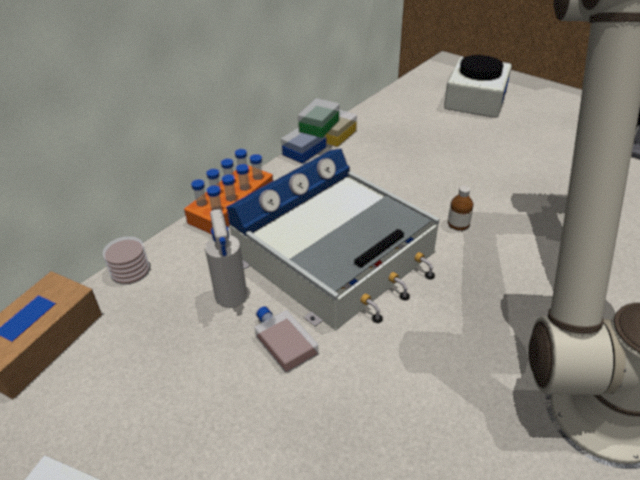

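The top view shows the box turned slightly. The ridge is at about (348,273), the front wall runs from (253,279) to (438,300), the flask is at (208,250), the spray bottle at (220,150) and the brown bottle at (507,300). In the side view, a red mark sits in the middle slot at (378,263).

```bash
python3 - <<'E'
from h import *
import pickle
c=pickle.load(open("top0.pkl","rb"))
g=c["color"].max(2); m=np.zeros_like(g); m[255:292,300:400]=(g[255:292,300:400]<45)*255
k=max(cv2.findContours(m,0,2)[0],key=cv2.contourArea)
r=cv2.minAreaRect(k);print(r)
P=np.array([plane(c,*q,.1095) for q in cv2.boxPoints(r)]);print(P.round(4));ctr=P.mean(0);
e=[P[1]-P[0],P[2]-P[1]];l=max(e,key=np.linalg.norm);s=min(e,key=np.linalg.norm);print(np.linalg.norm(l),np.linalg.norm(s))
if l[1]<0:l=-l
yaw=np.arctan2(-l[0],l[1]);print("ridge",ctr,"yaw",yaw)
x=np.array([np.cos(yaw),np.sin(yaw)]);y=np.array([-x[1],x[0]])
# wall tops front corners (px eyeballed)
for q in [(253,279),(438,300),(270,128),(456,150)]:
  p=plane(c,*q,.1)[:2]-ctr[:2];print(q,(p@x).round(4),(p@y).round(4),plane(c,*q,.1).round(3))
# tool yaw
s=bot.get_state();from scipy.spatial.transform import Rotation as R
w=s["tcp_rot"];M=R.from_quat([w[1],w[2],w[3],w[0]]).as_matrix();print(M.round(3))
hsv=cv2.cvtColor(c["color"],cv2.COLOR_RGB2HSV)
for n,pk in(("top","top0.pkl"),("side","side0.pkl")):
  c=pickle.load(open(pk,"rb"));im=c["color"].astype(int)
  a=(im[...,0]>90)&(im[...,1]<60)&(im[...,2]<60);v,u=np.nonzero(a);print(n,len(u),u.mean() if len(u) else 0,v.mean() if len(u) else 0)
  if len(u):print(plane(c,u.mean(),v.mean(),.07))
E
```

```text
((348.1836242675781, 272.5837097167969), (79.87283325195312, 10.148690223693848), 6.981057643890381)
[[ 0.5167  0.0478  0.1095]
 [ 0.5339  0.0458  0.1095]
 [ 0.5185 -0.0895  0.1095]
 [ 0.5014 -0.0873  0.1095]]
0.13624211612506343 0.017302869598200567
ridge [ 0.51765323 -0.02080531  0.1095    ] yaw -0.11307509182212273
(253, 279) -0.0307 0.1609 [0.505 0.142 0.1  ]
(438, 300) -0.0277 -0.1591 [ 0.472 -0.176  0.1  ]
(270, 128) 0.2369 0.1659 [0.772 0.117 0.1  ]
(456, 150) 0.2371 -0.1643 [ 0.735 -0.211  0.1  ]
[[-0.934 -0.357 -0.001]
 [-0.357  0.934  0.002]
 [ 0.     0.002 -1.   ]]
top 341 348.6011730205279 44.29032258064516
[ 0.94123449 -0.02362126  0.07      ]
side 365 243.37534246575342 214.74520547945207
[0.8608817  0.04863218 0.07      ]
```

```bash
python3 -c "
import cv2
a=cv2.imread('pics/side0.png')[215:310,320:450];b=cv2.imread('pics/top0.png')[250:320,245:445]
import numpy as np
a=cv2.resize(a,None,fx=4,fy=4)[:,:520];b=cv2.resize(b,None,fx=2.6,fy=2.6)
b=b[:,:520];cv2.imwrite('pics/crop.png',np.vstack([a,b]))"
```

```text
(no output)
```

View pics/crop.png

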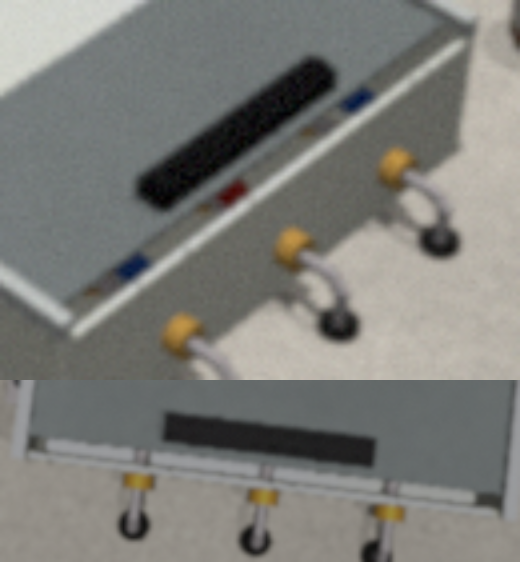

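Red is the middle valve: the mark at (230,190) in the upper crop is between the two blue ones. Box yaw is about -0.113, so I turn the tool to match and travel high with the fingers shut.

arm_command(commands=[{"az": 0.12,"gripper": 0},{"az": 0.12,"gripper": 0},{"az": 0.12,"gripper": 0},{"az": 0.12,"gripper": 0},{"x": -1.2,"y": 3.3},{"x": -1.2,"y": 3.3},{"x": -1.2,"y": 3.3},{"x": -1.2,"y": 3.3},{"x": -1.2,"y": 3.3},{"x": -1.2,"y": 3.3}], squeeze=10)

```text
validation failed for argument at $.co...
```

arm_command(commands=[{"x": -1.2,"y": 3.3},{"x": -1.2,"y": 3.3},{"x": -1.2,"y": 3.3},{"x": -1.2,"y": 3.3},{"x": -1.2,"y": 3.3},{"x": -1.2,"y": 3.3},{"x": -1.2,"y": 3.3},{"x": -1.2,"y": 3.3},{"x": -1.2,"y": 3.3},{"x": -1.0,"y": 3.3}])

```text
validation failed for argument at $.co...
```

```bash
cat >> h.py <<'E'
yaw=-0.113;bx=np.array([np.cos(yaw),np.sin(yaw)]);by=np.array([-bx[1],bx[0]])
def rep(tx=None):
    from scipy.spatial.transform import Rotation as R
    s=bot.get_state();w=s["tcp_rot"];M=R.from_quat([w[1],w[2],w[3],w[0]]).as_matrix()
    print("t",s["time_s"],"tcp",s["ee_pos"].round(4) if hasattr(s["ee_pos"],"round") else s["ee_pos"],"F",np.round(s["wrist_force"],1),"grip",s["grip_width"],"ty",M[:,1].round(3),"tz",M[:,2].round(3))
    if tx is not None:
        d=np.array(tx)-np.array(s["ee_pos"]); print("tool shift cm",(M.T@d*100).round(2))
E
python3 -c "
from h import *
rep([.483,-.017,.099]); print(by)"
```

```text
t 0.1 tcp [ 0.2228 -0.5834  0.2216] F [ 0.2 -0.7 -0.1] grip 0.9988787819241717 ty [-0.357  0.934  0.002] tz [-0.001  0.002 -1.   ]
tool shift cm [-44.51  43.61  12.34]
[0.11275967 0.99362229]
```

The validation failed, possibly because each row needs every key. I'll try full rows.

arm_command(commands=[{"x": 0,"y": 0,"z": 0,"ax": 0,"ay": 0,"az": 0.12,"gripper": 0},{"x": 0,"y": 0,"z": 0,"ax": 0,"ay": 0,"az": 0.12,"gripper": 0},{"x": 0,"y": 0,"z": 0,"ax": 0,"ay": 0,"az": 0.12,"gripper": 0},{"x": 0,"y": 0,"z": 0,"ax": 0,"ay": 0,"az": 0.12,"gripper": 0}], squeeze=10)

```text
time_s: 0.43
ee_pos: [0.2229, -0.5835, 0.2219]
tcp_rot: [-0.0, 0.061, 0.998, 0.001]
wrist_force: [-0.3, 1.2, 0.5]
grip_width: 0.78
finger_force: 0.0
```

arm_command(commands=[{"x": -1.2,"y": 3.3,"z": 0,"ax": 0,"ay": 0,"az": 0,"gripper": 0},{"x": -1.2,"y": 3.3,"z": 0,"ax": 0,"ay": 0,"az": 0,"gripper": 0},{"x": -1.2,"y": 3.3,"z": 0,"ax": 0,"ay": 0,"az": 0,"gripper": 0},{"x": -1.2,"y": 3.3,"z": 0,"ax": 0,"ay": 0,"az": 0,"gripper": 0},{"x": -1.2,"y": 3.3,"z": 0,"ax": 0,"ay": 0,"az": 0,"gripper": 0},{"x": -1.2,"y": 3.3,"z": 0,"ax": 0,"ay": 0,"az": 0,"gripper": 0},{"x": -1.2,"y": 3.3,"z": 0,"ax": 0,"ay": 0,"az": 0,"gripper": 0},{"x": -1.2,"y": 3.3,"z": 0,"ax": 0,"ay": 0,"az": 0,"gripper": 0},{"x": -1.2,"y": 3.3,"z": 0,"ax": 0,"ay": 0,"az": 0,"gripper": 0},{"x": -1.2,"y": 3.3,"z": 0,"ax": 0,"ay": 0,"az": 0,"gripper": 0}])

```text
time_s: 1.27
ee_pos: [0.3803, -0.2681, 0.2224]
tcp_rot: [-0.0, 0.058, 0.998, 0.0]
wrist_force: [0.9, -0.4, -0.5]
grip_width: 0.041
finger_force: 0.0
```

arm_command(commands=[{"x": -1.0,"y": 3.3,"z": 0,"ax": 0,"ay": 0,"az": 0,"gripper": 0},{"x": -1.0,"y": 3.3,"z": 0,"ax": 0,"ay": 0,"az": 0,"gripper": 0},{"x": -1.0,"y": 3.3,"z": 0,"ax": 0,"ay": 0,"az": 0,"gripper": 0},{"x": -1.0,"y": 3.3,"z": 0,"ax": 0,"ay": 0,"az": 0,"gripper": 0},{"x": -1.0,"y": 3.3,"z": 0,"ax": 0,"ay": 0,"az": 0,"gripper": 0},{"x": -1.0,"y": 3.3,"z": 0,"ax": 0,"ay": 0,"az": 0,"gripper": 0},{"x": -0.7,"y": 3.3,"z": 0,"ax": 0,"ay": 0,"az": 0,"gripper": 0},{"x": 0,"y": 2.4,"z": 0,"ax": 0,"ay": 0,"az": 0,"gripper": 0},{"x": 0,"y": 0,"z": 0,"ax": 0,"ay": 0,"az": 0,"gripper": 0}])

```text
time_s: 2.02
ee_pos: [0.4767, -0.021, 0.2221]
tcp_rot: [-0.0, 0.055, 0.998, 0.0]
wrist_force: [0.0, 0.5, -0.3]
grip_width: 0.008
finger_force: 0.0
```

```bash
python3 -c "
from h import *
rep([.483,-.017,.099])"
```

```text
t 2.0167 tcp [ 0.4767 -0.021   0.2221] F [ 0.   0.5 -0.3] grip 0.007848355946206193 ty [0.111 0.994 0.   ] tz [-0.  0. -1.]
tool shift cm [-0.59  0.46 12.31]
```

arm_command(commands=[{"x": 0,"y": 0.4,"z": 3,"ax": 0,"ay": 0,"az": 0,"gripper": 0},{"x": 0,"y": 0,"z": 3,"ax": 0,"ay": 0,"az": 0,"gripper": 0},{"x": 0,"y": 0,"z": 3,"ax": 0,"ay": 0,"az": 0,"gripper": 0},{"x": 0,"y": 0,"z": 2.3,"ax": 0,"ay": 0,"az": 0,"gripper": 0},{"x": 0,"y": 0,"z": 1.0,"ax": 0,"ay": 0,"az": 0,"gripper": 0},{"x": 0,"y": 0,"z": 0,"ax": 0,"ay": 0,"az": 0,"gripper": 0},{"x": -1,"y": 0,"z": 0,"ax": 0,"ay": 0,"az": 0,"gripper": 0},{"x": -0.7,"y": 0,"z": 0,"ax": 0,"ay": 0,"az": 0,"gripper": 0},{"x": -0.7,"y": 0,"z": 0,"ax": 0,"ay": 0,"az": 0,"gripper": 0},{"x": -0.7,"y": 0,"z": 0,"ax": 0,"ay": 0,"az": 0,"gripper": 0}])

```text
time_s: 2.85
ee_pos: [0.5078, -0.0239, 0.1004]
tcp_rot: [-0.0, 0.058, 0.998, 0.0]
wrist_force: [-2.9, 1.0, 2.1]
grip_width: 0.003
finger_force: 1.6
```

arm_command(commands=[{"x": -1,"y": 0,"z": 0,"ax": 0,"ay": 0,"az": 0,"gripper": 0},{"x": -1,"y": 0,"z": 0,"ax": 0,"ay": 0,"az": 0,"gripper": 0},{"x": -1,"y": 0,"z": 0,"ax": 0,"ay": 0,"az": 0,"gripper": 0},{"x": -1,"y": 0,"z": 0,"ax": 0,"ay": 0,"az": 0,"gripper": 0},{"x": -1,"y": 0,"z": 0,"ax": 0,"ay": 0,"az": 0,"gripper": 0}])

```text
time_s: 3.27
ee_pos: [0.5579, -0.0299, 0.0995]
tcp_rot: [-0.0, 0.058, 0.998, -0.0]
wrist_force: [-3.7, -0.3, 2.2]
grip_width: 0.003
finger_force: 1.7
```

arm_command(commands=[{"x": -1,"y": 0,"z": 0,"ax": 0,"ay": 0,"az": 0,"gripper": 0},{"x": -1,"y": 0,"z": 0,"ax": 0,"ay": 0,"az": 0,"gripper": 0},{"x": -1,"y": 0,"z": 0,"ax": 0,"ay": 0,"az": 0,"gripper": 0},{"x": -1,"y": 0,"z": 0,"ax": 0,"ay": 0,"az": 0,"gripper": 0}])

```text
time_s: 3.6
ee_pos: [0.5976, -0.0345, 0.0995]
tcp_rot: [-0.0, 0.058, 0.998, -0.0]
wrist_force: [-4.4, -0.3, 2.9]
grip_width: 0.007
finger_force: 1.7
```

arm_command(commands=[{"x": -0.4,"y": 0,"z": 0,"ax": 0,"ay": 0,"az": 0,"gripper": 0},{"x": -0.4,"y": 0,"z": 0,"ax": 0,"ay": 0,"az": 0,"gripper": 0},{"x": -0.4,"y": 0,"z": 0,"ax": 0,"ay": 0,"az": 0,"gripper": 0}])

```text
time_s: 3.85
ee_pos: [0.6087, -0.0357, 0.0993]
tcp_rot: [-0.0, 0.058, 0.998, -0.0]
wrist_force: [-2.3, 0.3, 1.1]
grip_width: 0.008
finger_force: 1.4
```

arm_command(commands=[{"x": -0.3,"y": 0,"z": 0,"ax": 0,"ay": 0,"az": 0,"gripper": 0},{"x": -0.3,"y": 0,"z": 0,"ax": 0,"ay": 0,"az": 0,"gripper": 0}])

```text
time_s: 4.02
ee_pos: [0.6109, -0.0361, 0.0991]
tcp_rot: [-0.005, 0.058, 0.998, -0.0]
wrist_force: [-15.3, 5.4, 10.5]
grip_width: 0.006
finger_force: 7.9
```

arm_command(commands=[{"x": -0.3,"y": 0,"z": 0,"ax": 0,"ay": 0,"az": 0,"gripper": 0},{"x": -0.2,"y": 0,"z": 0,"ax": 0,"ay": 0,"az": 0,"gripper": 0}])

```text
time_s: 4.18
ee_pos: [0.6111, -0.0362, 0.099]
tcp_rot: [-0.01, 0.058, 0.998, -0.0]
wrist_force: [-23.1, 8.5, 16.5]
grip_width: 0.006
finger_force: 12.6
```

The cover is at its stop: the force rose to 23 N with no more travel. I'll back off, lift and look.

arm_command(commands=[{"x": 1.5,"y": 0,"z": 0,"ax": 0,"ay": 0,"az": 0,"gripper": 0},{"x": 1.5,"y": 0,"z": -0.5,"ax": 0,"ay": 0,"az": 0,"gripper": 0},{"x": 1.5,"y": -1,"z": -3,"ax": 0,"ay": 0,"az": 0,"gripper": 0},{"x": 1.5,"y": -1,"z": -3,"ax": 0,"ay": 0,"az": 0,"gripper": 0},{"x": 1.5,"y": -1,"z": -3,"ax": 0,"ay": 0,"az": 0,"gripper": 0},{"x": 1.5,"y": -1,"z": -3,"ax": 0,"ay": 0,"az": 0,"gripper": 0},{"x": 0,"y": 0,"z": 0,"ax": 0,"ay": 0,"az": 0,"gripper": 0},{"x": 0,"y": 0,"z": 0,"ax": 0,"ay": 0,"az": 0,"gripper": 0}])

```text
time_s: 4.85
ee_pos: [0.5271, -0.0662, 0.2275]
tcp_rot: [0.004, 0.058, 0.998, 0.001]
wrist_force: [-0.1, 0.4, -0.8]
grip_width: 0.002
finger_force: 0.0
```

```bash
python3 - <<'E'
from h import *
import pickle
rep()
o=[]
for n in("wrist","side"):
    c=cam(n);save(c,n+"1.png");pickle.dump(c,open(n+"1.pkl","wb"));print(n,-c["R"].T@c["t"]);o.append(c["color"])
a=np.hstack(o);a=cv2.resize(a,(800,300),interpolation=cv2.INTER_AREA);cv2.imwrite("pics/both1.png",a[...,::-1])
E
```

```text
t 4.85 tcp [ 0.5271 -0.0662  0.2275] F [-0.1  0.4 -0.8] grip 0.001845632076587646 ty [0.115 0.993 0.002] tz [ 0.009  0.001 -1.   ]
wrist [ 0.45617075 -0.05844741  0.38849496]
side [0.04027874 0.75228269 0.90249089]
```

View pics/both1.png

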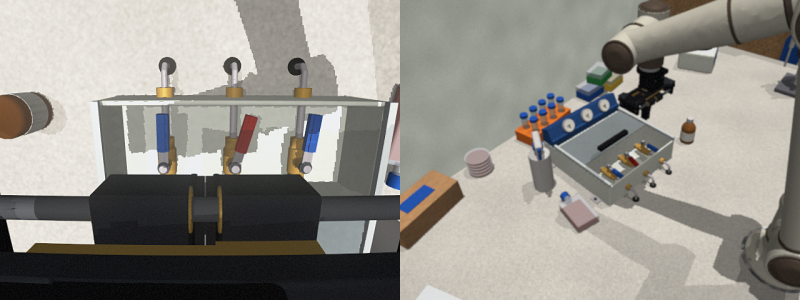

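The cover is open and all three handles are visible. In the half-scale wrist view red is in the middle at (243,138), tilted about 0.3 towards +y, with blue at (163,132) and (311,135). Next I measure them.

```bash
cat > m.py <<'E'
from h import *
import sys
def handles(c,z=.075,h=480):
    hs=cv2.cvtColor(c["color"],cv2.COLOR_RGB2HSV);H,S,V=cv2.split(hs);res=[]
    for n,m in(("red",((H<8)|(H>172))&(S>150)&(V>60)),("blue",(H>100)&(H<130)&(S>120)&(V>60))):
        for k in cv2.findContours(m.astype(np.uint8)*255,0,2)[0]:
            if cv2.contourArea(k)<250: continue
            P=np.array([plane(c,*q,z)[:2] for q in k[:,0]]).astype(np.float32)
            (ctr,sz,an)=cv2.minAreaRect(P*1000);B=cv2.boxPoints((ctr,sz,an))
            if not 30<max(sz)<60: continue
            e=max(B[1]-B[0],B[2]-B[1],key=np.linalg.norm);e/=np.linalg.norm(e)
            if e@bx>0:e=-e
            if n=="red" and abs(e@bx)<.3 and e@by<0:e=-e
            th=np.arctan2(e@by,-e@bx); ctr=np.array(ctr)/1000
            print(n,"grip",ctr.round(4),"size",np.round(sz,1),"theta",th.round(3),"pivot",(ctr-.045*e).round(4)); 
E
python3 - <<'E'
from m import *
import pickle
handles(pickle.load(open("wrist1.pkl","rb")))
E
```

```text
blue grip [0.5356 0.0649] size [14.2 46. ] theta 0.087 pivot [0.5797 0.056 ]
blue grip [ 0.515  -0.1153] size [13.7 45.7] theta 0.014 pivot [ 0.5596 -0.121 ]
```

```bash
sed -i 's/(S>150)&(V>60)/(S>110)\&(V>40)/' m.py; python3 - <<'E'
from m import *
import pickle
c=pickle.load(open("wrist1.pkl","rb"));handles(c)
print(cv2.cvtColor(c["color"],cv2.COLOR_RGB2HSV)[265:285:6,476:500:8].reshape(-1,3))
E
```

```text
red grip [ 0.5274 -0.0165] size [14.9 46.4] theta 0.277 pivot [ 0.569  -0.0337]
blue grip [0.5356 0.0649] size [14.2 46. ] theta 0.087 pivot [0.5797 0.056 ]
blue grip [ 0.515  -0.1153] size [13.7 45.7] theta 0.014 pivot [ 0.5596 -0.121 ]
[[ 20  99  95]
 [ 15   7  70]
 [165   6 173]
 [ 19 149 233]
 [ 30  11  71]
 [170  12 185]
 [ 20 150 230]
 [ 18 114 156]
 [ 50   9 166]
 [ 70  33  46]
 [ 19 141 130]
 [ 40  10 240]]
```

arm_command(commands=[{"x": 1.0,"y": 0,"z": 3,"ax": 0,"ay": 0,"az": 0,"gripper": 0},{"x": 0.7,"y": 0,"z": 3,"ax": 0,"ay": 0,"az": 0,"gripper": 0},{"x": 0,"y": 0,"z": 3,"ax": 0,"ay": 0,"az": 0,"gripper": 0},{"x": 0,"y": 0,"z": 2,"ax": 0,"ay": 0,"az": 0,"gripper": 0},{"x": 0,"y": 0,"z": 0,"ax": 0,"ay": 0,"az": 0,"gripper": 0},{"x": 0,"y": 0,"z": 0,"ax": 0,"ay": 0,"az": 0,"gripper": 0}])

```text
time_s: 5.45
ee_pos: [0.5083, -0.0642, 0.1129]
tcp_rot: [-0.002, 0.057, 0.998, -0.001]
wrist_force: [0.5, 0.5, 0.6]
grip_width: 0.008
finger_force: 0.0
```

```bash
cat >> m.py <<'E'
P=np.array([.5694,-.033])
def uv():
    s=bot.get_state();d=np.array(s["ee_pos"])[:2]-P;print("u,v mm",(d@bx*1000).round(1),(d@by*1000).round(1),"z",s["ee_pos"][2])
def path():
    for th in np.arange(.277,1.58,.1618):
        d=np.array([-np.cos(th),np.sin(th)]);n=-np.array([np.sin(th),np.cos(th)])
        print(th.round(2),(48*d+7*n-[9.5,15]).round(1))
E
python3 -c "
from m import *
rep();uv();path()"
```

```text
t 5.45 tcp [ 0.5083 -0.0642  0.1129] F [0.5 0.5 0.6] grip 0.007574538695497111 ty [ 0.114  0.993 -0.002] tz [-0.004 -0.001 -1.   ]
u,v mm -57.2 -37.9 z 0.11287605558488949
0.28 [-57.6  -8.6]
0.44 [-55.9  -0.9]
0.6 [-53.1   6.4]
0.76 [-49.   13.1]
0.92 [-44.   19.1]
1.09 [-38.1  24.2]
1.25 [-31.4  28.3]
1.41 [-24.1  31.3]
1.57 [-16.5  33. ]
```

arm_command(commands=[{"x": 0,"y": 0,"z": 2,"ax": 0,"ay": 0,"az": 0,"gripper": 0},{"x": 0,"y": 0,"z": 2,"ax": 0,"ay": 0,"az": 0,"gripper": 0},{"x": 0,"y": 0,"z": 1.1,"ax": 0,"ay": 0,"az": 0,"gripper": 0},{"x": 0,"y": 0,"z": 0,"ax": 0,"ay": 0,"az": 0,"gripper": 0},{"x": 0,"y": 1.2,"z": 0,"ax": 0,"ay": 0,"az": 0,"gripper": 0},{"x": 0,"y": 1.2,"z": 0,"ax": 0,"ay": 0,"az": 0,"gripper": 0},{"x": 0,"y": 0.5,"z": 0,"ax": 0,"ay": 0,"az": 0,"gripper": 0},{"x": -0.1,"y": 0.4,"z": 0,"ax": 0,"ay": 0,"az": 0,"gripper": 0},{"x": -0.1,"y": 0.4,"z": 0,"ax": 0,"ay": 0,"az": 0,"gripper": 0}])

```text
time_s: 6.2
ee_pos: [0.5151, -0.0275, 0.0645]
tcp_rot: [0.0, 0.057, 0.998, -0.0]
wrist_force: [-1.6, -6.1, 3.0]
grip_width: 0.002
finger_force: 2.6
```

```bash
python3 -c "
from m import *
rep();uv()"
```

```text
t 6.2 tcp [ 0.5151 -0.0275  0.0645] F [-1.6 -6.1  3. ] grip 0.0020671163689652355 ty [ 0.114  0.994 -0.001] tz [ 0.    -0.001 -1.   ]
u,v mm -54.6 -0.6 z 0.0645460993723552
```

arm_command(commands=[{"x": -0.1,"y": 0.35,"z": 0.1,"ax": 0,"ay": 0,"az": 0,"gripper": 0},{"x": -0.1,"y": 0.35,"z": 0.1,"ax": 0,"ay": 0,"az": 0,"gripper": 0},{"x": -0.2,"y": 0.35,"z": 0,"ax": 0,"ay": 0,"az": 0,"gripper": 0},{"x": -0.2,"y": 0.35,"z": 0,"ax": 0,"ay": 0,"az": 0,"gripper": 0},{"x": -0.25,"y": 0.3,"z": 0,"ax": 0,"ay": 0,"az": 0,"gripper": 0},{"x": -0.25,"y": 0.3,"z": 0,"ax": 0,"ay": 0,"az": 0,"gripper": 0},{"x": -0.3,"y": 0.25,"z": 0,"ax": 0,"ay": 0,"az": 0,"gripper": 0},{"x": -0.3,"y": 0.25,"z": 0,"ax": 0,"ay": 0,"az": 0,"gripper": 0}])

```text
time_s: 6.87
ee_pos: [0.5304, -0.0056, 0.0606]
tcp_rot: [-0.005, 0.058, 0.998, -0.001]
wrist_force: [-7.1, 0.4, 2.6]
grip_width: 0.007
finger_force: 3.1
```

```bash
python3 -c "
from m import *
rep();uv()"
```

```text
t 6.8667 tcp [ 0.5304 -0.0056  0.0606] F [-7.1  0.4  2.6] grip 0.007376105531332709 ty [ 0.116  0.993 -0.002] tz [-0.009 -0.001 -1.   ]
u,v mm -41.8 22.9 z 0.060561245035864686
```

arm_command(commands=[{"x": -0.35,"y": 0.2,"z": 0,"ax": 0,"ay": 0,"az": 0,"gripper": 0},{"x": -0.35,"y": 0.2,"z": 0,"ax": 0,"ay": 0,"az": 0,"gripper": 0},{"x": -0.35,"y": 0.2,"z": 0,"ax": 0,"ay": 0,"az": 0,"gripper": 0},{"x": -0.4,"y": 0.15,"z": 0,"ax": 0,"ay": 0,"az": 0,"gripper": 0},{"x": -0.4,"y": 0.15,"z": 0,"ax": 0,"ay": 0,"az": 0,"gripper": 0}])

```text
time_s: 7.28
ee_pos: [0.5498, 0.0023, 0.0601]
tcp_rot: [-0.005, 0.058, 0.998, -0.0]
wrist_force: [-6.3, 2.5, 0.5]
grip_width: 0.005
finger_force: 3.3
```

```bash
python3 -c "
from m import *
rep();uv()"
```

```text
t 7.2833 tcp [0.5498 0.0023 0.0601] F [-6.3  2.5  0.5] grip 0.005090465126243732 ty [ 0.116  0.993 -0.001] tz [-0.009 -0.    -1.   ]
u,v mm -23.5 32.8 z 0.060148673117799256
```

arm_command(commands=[{"x": -0.3,"y": 0.1,"z": 0,"ax": 0,"ay": 0,"az": 0,"gripper": 0},{"x": -0.3,"y": 0.1,"z": 0,"ax": 0,"ay": 0,"az": 0,"gripper": 0},{"x": -0.2,"y": 0,"z": 0,"ax": 0,"ay": 0,"az": 0,"gripper": 0}])

```text
time_s: 7.53
ee_pos: [0.5571, 0.0033, 0.0601]
tcp_rot: [-0.006, 0.058, 0.998, -0.001]
wrist_force: [-13.5, 5.5, 8.5]
grip_width: 0.006
finger_force: 6.9
```

arm_command(commands=[{"x": -0.2,"y": 0,"z": 0,"ax": 0,"ay": 0,"az": 0,"gripper": 0},{"x": -0.1,"y": 0,"z": 0,"ax": 0,"ay": 0,"az": 0,"gripper": 0}])

```text
time_s: 7.7
ee_pos: [0.5572, 0.0033, 0.06]
tcp_rot: [-0.009, 0.059, 0.998, -0.001]
wrist_force: [-18.7, 9.4, 11.6]
grip_width: 0.006
finger_force: 9.4
```

```bash
python3 -c "
from m import *
rep();uv()"
```

```text
t 7.7 tcp [0.5572 0.0033 0.06  ] F [-18.7   9.4  11.6] grip 0.005649595208245311 ty [ 0.117  0.993 -0.002] tz [-0.018 -0.    -1.   ]
u,v mm -16.2 34.7 z 0.06004004196084163
```

At the stop, exactly where predicted. I'll back off towards the front, lift and check.

arm_command(commands=[{"x": 0.7,"y": 0,"z": 0,"ax": 0,"ay": 0,"az": 0,"gripper": 0},{"x": 1.0,"y": 0,"z": 0,"ax": 0,"ay": 0,"az": 0,"gripper": 0},{"x": 0.7,"y": 0,"z": -1,"ax": 0,"ay": 0,"az": 0,"gripper": 0},{"x": 0,"y": -0.5,"z": -3,"ax": 0,"ay": 0,"az": 0,"gripper": 0},{"x": 0,"y": -1.5,"z": -3,"ax": 0,"ay": 0,"az": 0,"gripper": 0},{"x": 0,"y": -2,"z": -4,"ax": 0,"ay": 0,"az": 0,"gripper": 0},{"x": 0,"y": -2,"z": -4,"ax": 0,"ay": 0,"az": 0,"gripper": 0},{"x": 0,"y": 0,"z": -3,"ax": 0,"ay": 0,"az": 0,"gripper": 0},{"x": 0,"y": 0,"z": 0,"ax": 0,"ay": 0,"az": 0,"gripper": 0},{"x": 0,"y": 0,"z": 0,"ax": 0,"ay": 0,"az": 0,"gripper": 0}])

```text
time_s: 8.53
ee_pos: [0.5356, -0.0515, 0.2392]
tcp_rot: [0.003, 0.058, 0.998, 0.001]
wrist_force: [-0.1, 0.5, -0.8]
grip_width: 0.01
finger_force: 0.0
```

```bash
python3 - <<'E'
from m import *
rep();o=[]
for n in("wrist","side"):
    c=cam(n);o.append(c["color"])
    if n=="wrist":handles(c)
a=np.hstack(o);a=cv2.resize(a,(800,300),interpolation=cv2.INTER_AREA);cv2.imwrite("pics/both2.png",a[...,::-1])
E
```

```text
t 8.5333 tcp [ 0.5356 -0.0515  0.2392] F [-0.1  0.5 -0.8] grip 0.009750057245970375 ty [0.116 0.993 0.002] tz [ 0.007  0.001 -1.   ]
red grip [0.5737 0.0119] size [46.2 15.9] theta 1.573 pivot [ 0.5685 -0.0328]
blue grip [0.6143 0.1803] size [32.9 19.7] theta -1.309 pivot [0.6308 0.2222]
blue grip [0.5359 0.0651] size [14.1 45.7] theta 0.1 pivot [0.5798 0.0556]
blue grip [ 0.5152 -0.1154] size [13.6 45.2] theta 0.008 pivot [ 0.5598 -0.1208]
```

View pics/both2.png

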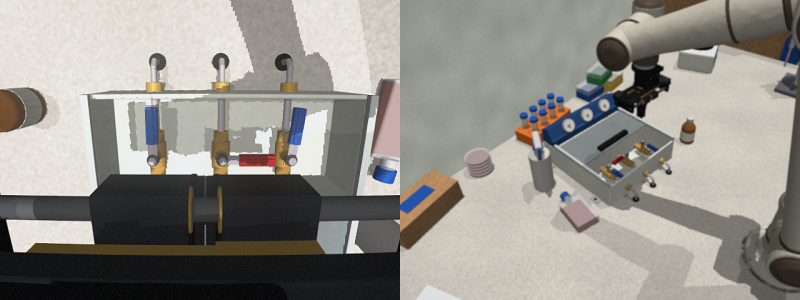

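The red handle at (258,160) is square across its pipe, with theta measured at 1.573. The blue handles at (152,126) and (298,126) haven't moved, the cover is open and the robot is clear.

```bash
python3 -c "
from cell import sign_off
print(sign_off())"
```

```text
the job is handed in; nothing more can be done
None
```

The job is handed in: the cover is open at its back stop and the red valve is shut against its stop, with the handle measured square across its pipe (1.573 rad); the blue handles read unchanged, and I never took the arm to the flask or bottles.

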